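# Face the recipe card forward and hold a bag clip open on its edge

### The job

Turn the recipe stand by its top knob to the click stop with the long mark, so that the card faces front. Then take the steel bag clip by its two handles, squeeze it wide open and hold it gaping around the card's right-hand edge (as seen from the front), in the upper half of that edge and without touching the card, so that I can slip my shopping list in. Finish holding it there, open, and leave the stand's foot, the mug, jar, salt and pepper where they are.

Things in the scene. Friction and masses are not known exactly. Their poses are not given: they have to be found in the camera images.
- stand: Recipe stand: heavy round dark steel foot (2.7 kg in all, loose on the worktop), 156 mm in diameter, 16 mm high; origin at the centre of its underside, z up, front = -x. On it, 34 degrees (0.6 rad) apart, four click-stop marks: three small round pips and, at the front, one long bar (18 mm). A swivel (plate, mast, card, top knob) turns about the vertical axis through the origin.
- swivel (a joint): Angle of the swivel (card, knob, dark index nose), rad, positive anticlockwise from above; 0 = nose at the long mark, card facing the stand's -x. Sprung click stops at -1.2, -0.6, 0, +0.6; let go anywhere it springs to the nearest; end stops at -1.35 and +0.75. Starts at about -1.2 or -0.6. Clicking over takes about 0.1 to 0.2 N m.
- knob_grip (a point): On the swivel axis, 172 mm above the worktop: where to grip the knob, an upright black bar 42 mm long (along this point's x, white line on its front half), 12 mm wide, from 153 to 183 mm above the worktop; below it a disc 30 mm in diameter (147 to 153 mm). Axes turn with the swivel.
- card_edge (a point): Point on the card's right-hand vertical edge (seen from its front), mid-thickness, 110 mm above the worktop. +y runs from it along the card, x is normal to the card towards its back; axes turn with the swivel. Card: 4 mm thick, 150 wide, from 35 to 140 mm above the worktop, 10 mm in front of the swivel axis, on a wooden ledge 156 x 26 x 12 mm (23 to 35 mm up).
- clip: Loose plain steel bag clip, 36 mm wide, about 85 g, lying on its side, pivot upright. Origin: lower end of the pivot; z along it, +x along the middle line to the mouth. Jaws reach 48 mm ahead, two flat handles 59 mm back in a V: outside width 45 mm at x = -45, 53 mm at the ends. Squeezing these opens the jaws (5 N at first, 11 N fully); handles stop parallel, 15 mm wide outside. It springs shut.
- clip_left (a joint): Opening of the clip: angle of each jaw from the middle line, rad; 0 = shut, 0.31 = fully open (lips then about 28 mm apart, the gap narrowing to nothing at the pivot). The other jaw always moves by the same angle.
- clip_mouth (a point): Point fixed on the clip's middle line at the jaw lips: 46 mm ahead of the pivot (+x) and at half the clip's width (18 mm up the pivot). Same axes as the clip.
- mug_c: White mug, loose, 88 mm high, at the back; origin at the centre of its underside. Bystander.
- jam_jar: Jam jar, loose, 66 mm in diameter, 108 mm high, in front of the stand to the left; origin at the centre of its underside. Bystander.
- salt_shaker: Salt shaker, loose, 44 mm in diameter, 90 mm high, behind the stand; origin at the centre of its underside. Bystander.
- pepper_mill: Wooden pepper mill, loose, 58 mm in diameter, 160 mm high, behind the stand; origin at the centre of its underside. Bystander.
- index_nose (a point): Tip of the small dark index nose on the swivel's steel plate (104 mm in diameter, 22 mm above the worktop), 52 mm in front of the swivel axis; at a stop it points at that stop's mark. Axes turn with the swivel.
There are look-alikes about, which are no part of the job. What is shaped like the stand but red is not meant. Leave any purple look-alike of the clip alone.

How it is judged:
By the outcome, as a careful person would: the job done as asked, in the order asked, and still so for the second after the job is handed in, while the arm keeps its last pose, push and grip.
It also fails if it takes over 53 s, if anything falls off the work surface, if the arm or the gripper's body presses on something with over 40 N, if the wrist force passes 120 N, or if a joint passes its speed limit or range.

### The arm

A 6-joint arm with a two-finger parallel gripper is mounted at the origin on a cart in front of the work surface, level with it; the furniture and walls round the work are solid. World frame = base frame: x ahead of the robot, y to its left, z up, the work surface at z = 0. Lengths are in m, angles in degrees, forces in N, time in s.
With the tool pointing down it reaches from about 0.375 to 0.75 m from the base axis. Payload 9 kg.
Tool frame: the origin (TCP) lies at the very end of the fingers, on their centre line; the grasp point (between the pads) lies 19 mm behind it; x points along the fingers, z is the direction in which the jaws open and shut, and the axes are right-handed (so a half turn about x gives the same grasp; the last joint's range is limited). The gripper opens to 85 mm and grips with 20 to 120 N. Pads are 22 mm wide; open, the fingers measure 114 mm over their backs; the gripper's body (76 mm by 85 mm) begins 54 mm behind the grasp point. The pads swing forward as they close: fully open they stand 13 mm farther back than shut.
Start: joints at [-79.337, 5.964, 5.575, 89.605, 0, 77.527], TCP at [0.236, -0.552, 0.231] pointing down, gripper open.
Joint ranges: [-171.21, 171.21], [-48.23, 106.86], [-62.78, 66.21], [-105.2, 120.99], [-86.42, 89.51], [-180, 180]. Speed limits (degrees/s): [127.2, 127.2, 147.25, 180, 180, 180].

### API

Orientations are given as a 3x3 rotation matrix whose columns are the frame's x, y, z axes.
In Python, from workcell import bot gives the robot as it stands.
- The arm moves only by the shell command python3 -m jog 'ROWS' [FORCE]. ROWS is JSON, a list of rows, each a list of 7 numbers: the turn, a rotation vector about the tool's x, y, z in rad, then the shift along the tool's x, y, z in mm, then the opening, from 0 (shut) to 1 (fully open). In form: [[wx, wy, wz, dx, dy, dz, claw], ...]. A call has exactly 10 rows; each row is the pose to reach, as a shift and turn from the pose commanded when the call began, along the tool's axes at that moment; what a row does not reach only later rows make up. A row lasts 1/10 s, in which the tool goes at most 50 mm and 8.59 degrees, less where a joint would pass 70% of its speed; a pose out of reach is approached as far as the arm can. A call with a gripper value outside its range is refused whole. The fingers move at their own pace and stop on an object; FORCE is the grip in N (left out, the last holds). Time passes only in rows, so rows that repeat a pose let the fingers close, or fill a call up. It gives the time, the measured TCP pose, the force and the opening at its end, in the units of the state.
- bot.get_obs(): the state, without advancing time (a new reading comes with each control period).
- bot.get_image(name): name is "side" or "top"; returns the picture (420x560x3 uint8, blue, green, red); there is no depth.
- bot.camera_info(name): a dict with "fx", "fy", "cx", "cy" (pixels), "rvec" (rotation vector, rad) and "tvec" (3), from world to camera coordinates, as OpenCV has them. Camera axes: x right, y down, z forward; pixel columns grow to the right and rows downward; lengths in m; the calibration is good to about 2 mm. A picture is of the moment at which its call begins. camera_info takes no time and is no camera call.
- bot.close_job(): hands the job in, once; it reports no verdict.
The state is a dict: "time_s": time; "q": joint angles; "qvel": joint speeds; "effort": joint torques, N m; "tool_pos": TCP position; "ee_rot": TCP orientation; "force": force on the tool from outside, world axes, zero at the start; "torque": the same for the moment, N m; "gripper_width": finger opening in m.
Only numpy, scipy, OpenCV 4.12 (cv2) and the standard library are available. Lean on these libraries where they do the work, as an engineer would, in place of code of your own. Each camera call takes 0.05 s, during which the arm holds its last target.

## Working session

There is one attempt and no reset: what is moved stays moved. The work goes in short steps, Python scripts to look and compute and a shell command to move; the robot and the scene stay as the last step left them, time stands still between calls to the robot, and variables do not carry over. Pictures are saved under pics/ and viewed, and the job is handed in when it is done.

```bash
ls; mkdir -p pics; python3 - <<'E'
from workcell import bot
import cv2
o=bot.get_obs(); print(o)
for n in("top","side"):
    im=bot.get_image(n); cv2.imwrite(f"pics/{n}0.png",im); print(n,bot.camera_info(n))
E
```

```text
pics
{'time_s': 0.0, 'q': array([-7.93366101e+01,  5.99991108e+00,  5.52575576e+00,  8.96075173e+01,
       -1.98969118e-03,  7.75287086e+01]), 'qvel': array([ 0.09176728, -0.11789514,  0.16005968, -0.01325849, -0.03280622,
        0.01891161]), 'effort': array([ 1.69561885e-03, -5.56925046e+01,  5.03652191e+01,  1.65890157e-02,
       -2.73928972e-04,  3.31138278e-05]), 'tool_pos': array([ 0.23568494, -0.55137368,  0.23049663]), 'ee_rot': array([[-2.97891626e-04,  9.19583877e-01,  3.92893630e-01],
       [ 1.39441486e-03,  3.92893647e-01, -9.19582861e-01],
       [-9.99998983e-01,  2.73920683e-04, -1.39932115e-03]]), 'force': array([-0.17659313, -1.21026202,  0.8809439 ]), 'torque': array([-0.03632335, -0.0151823 ,  0.00544026]), 'gripper_width': 0.08498397598389006}
top {'fx': 395.7475197676886, 'fy': 395.7475197676886, 'cx': 284.58321096549344, 'cy': 206.08380403446327, 'rvec': array([ 2.07201251, -2.15478675,  0.22865659]), 'tvec': array([0.15564622, 0.58724013, 1.36190685])}
side {'fx': 386.86345318615764, 'fy': 386.86345318615764, 'cx': 277.3801554521018, 'cy': 205.98677188685943, 'rvec': array([ 2.08360337e+00,  1.15710316e-03, -1.94510443e-02]), 'tvec': array([-0.56753581,  0.18156024,  1.31258005])}
```

View pics/top0.png

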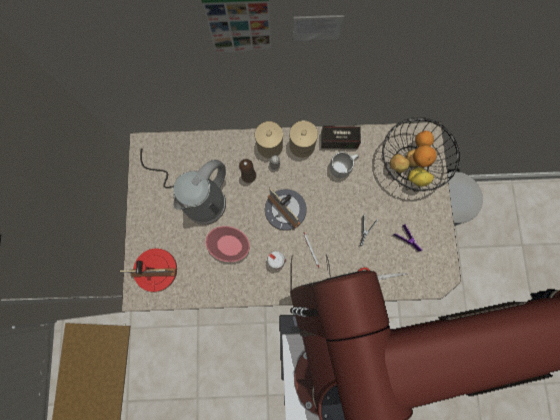

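View pics/side0.png

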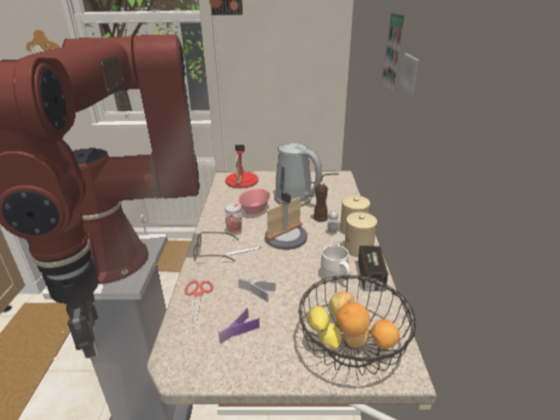

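```bash
cat > h.py <<'E'
import numpy as np, cv2
from workcell import bot
def cam(n):
    c=bot.camera_info(n); K=np.array([[c['fx'],0,c['cx']],[0,c['fy'],c['cy']],[0,0,1.]])
    R=cv2.Rodrigues(np.array(c['rvec']))[0]; return K,R,np.array(c['tvec'])
def ray(n,u,v,z):
    K,R,t=cam(n); C=-R.T@t; d=R.T@np.linalg.inv(K)@np.array([u,v,1.]); return C+d*(z-C[2])/d[2]
def proj(n,P):
    K,R,t=cam(n); p=(K@(R@np.atleast_2d(P).T+t[:,None])).T; return p[:,:2]/p[:,2:]
def tri(a,b):
    Ps=[];
    A=[]
    for n,(u,v) in (('top',a),('side',b)):
        K,R,t=cam(n); P=K@np.c_[R,t]; A+= [u*P[2]-P[0],v*P[2]-P[1]]
    X=np.linalg.svd(np.array(A))[2][-1]; return X[:3]/X[3]
def crop(im,u,v,w,h,s,fn):
    x0=int(u-w/2);y0=int(v-h/2)
    c=im[y0:y0+h,x0:x0+w]; cv2.imwrite(fn,cv2.resize(c,None,fx=s,fy=s,interpolation=cv2.INTER_CUBIC)); return x0,y0
E
python3 - <<'E'
from h import *
t=cv2.imread('pics/top0.png');s=cv2.imread('pics/side0.png')
print(crop(t,288,208,64,56,12,'pics/t_stand.png'),crop(t,368,231,60,48,12,'pics/t_clip.png'))
print(crop(s,286,215,72,64,10,'pics/s_stand.png'),crop(s,258,288,64,48,12,'pics/s_clip.png'))
for n in('top','side'):
    K,R,tt=cam(n); print(n,-R.T@tt,R[2])
for u,v in((286,208),(152,270),(367,231),(408,239),(276,260),(247,170),(275,161),(342,165)): print(u,v,ray('top',u,v,0.02).round(3))
E
```

```text
(256, 180) (338, 207)
(250, 183) (226, 264)
top [0.29730248 0.14711053 1.45390395] [ 0.20765023 -0.01023909 -0.97814955]
side [ 0.58768788 -1.04944669  0.79448852] [-0.0143988   0.8712802  -0.49057464]
286 208 [0.594 0.127 0.02 ]
152 270 [0.387 0.615 0.02 ]
367 231 [ 0.497 -0.165  0.02 ]
408 239 [ 0.462 -0.312  0.02 ]
276 260 [0.405 0.171 0.02 ]
247 170 [0.746 0.268 0.02 ]
275 161 [0.778 0.162 0.02 ]
342 165 [ 0.752 -0.092  0.02 ]
```

View pics/t_stand.png

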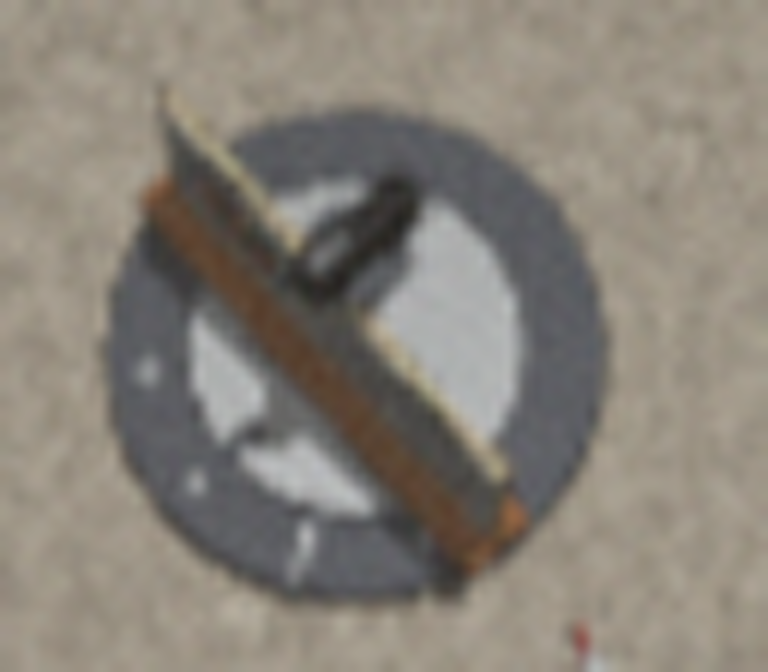

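View pics/s_stand.png

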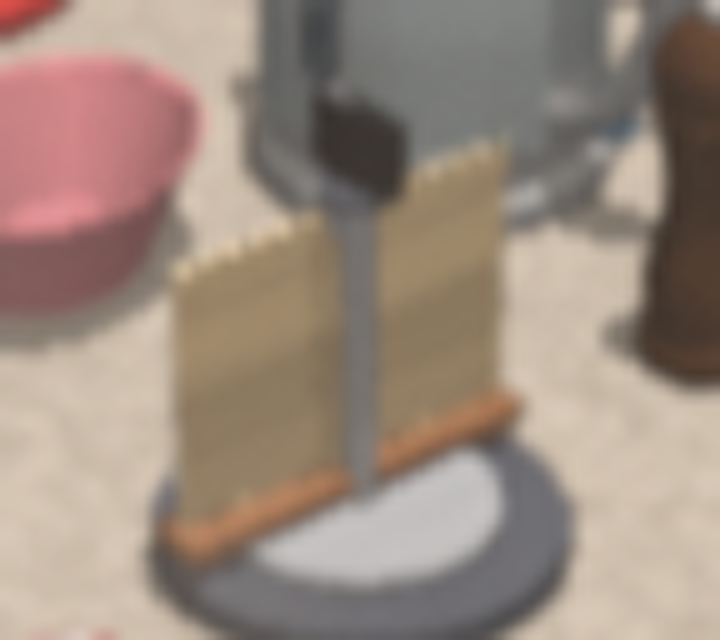

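View pics/t_clip.png

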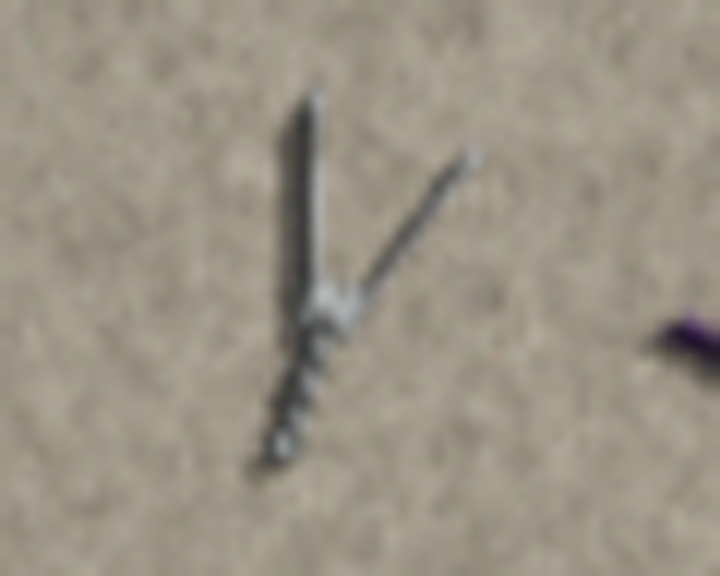

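View pics/s_clip.png

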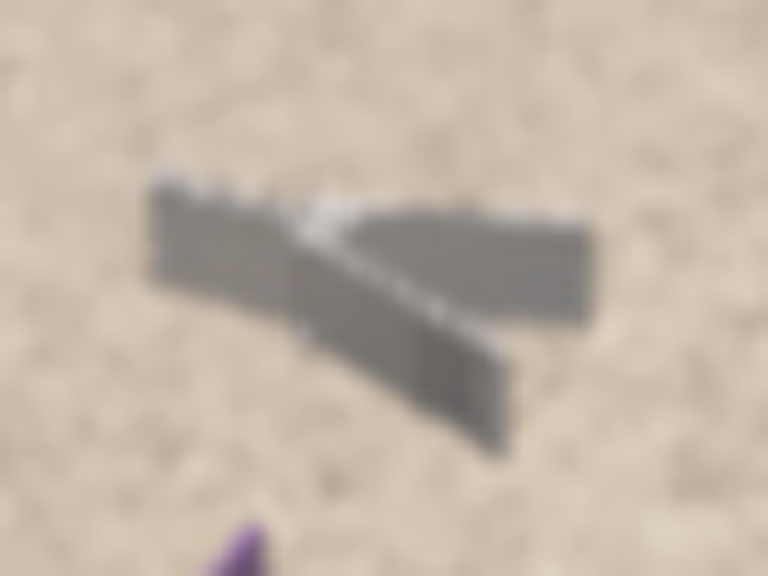

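```bash
cat > fit.py <<'E'
from h import *
from scipy.optimize import least_squares
def f(c,x0,y0,s): return np.array([(c[0]+.5)/s-.5+x0,(c[1]+.5)/s-.5+y0])
T=lambda *c:f(c,256,180,12); S=lambda *c:f(c,250,183,10)
th=np.linspace(0,2*np.pi,361)
def res(p,det=False):
    x,y,yaw,sw=p; r={}
    def W(l,a=0):
        l=np.atleast_2d(l); c,s=np.cos(yaw+a),np.sin(yaw+a)
        return np.c_[x+c*l[:,0]-s*l[:,1],y+s*l[:,0]+c*l[:,1],l[:,2]]
    rim=W(np.c_[.078*np.cos(th),.078*np.sin(th),0*th+.016])
    a=proj('top',rim);b=proj('side',rim)
    r['rimT']=[a[:,0].min()-T(108,0)[0],a[:,0].max()-T(607,0)[0],a[:,1].min()-T(0,105)[1]]
    r['rimS']=[b[:,0].min()-S(152,0)[0],b[:,0].max()-S(575,0)[0]]
    pl=W(np.c_[.052*np.cos(th),.052*np.sin(th),0*th+.022]); a=proj('top',pl)
    r['plT']=[a[:,0].min()-T(188,0)[0],a[:,0].max()-T(522,0)[0]]
    r['bar']=proj('top',W([-.065,0,.016]))[0]-T(303,550)
    r['pip1']=proj('top',W([-.065,0,.016],-.6))[0]-T(195,485)
    r['pip2']=proj('top',W([-.065,0,.016],-1.2))[0]-T(147,370)
    r['nose']=proj('top',W([-.05,0,.023],sw))[0]-T(240,438)
    r['cT']=np.r_[proj('top',W([-.01,.075,.14],sw))[0]-T(165,92),proj('top',W([-.01,-.075,.14],sw))[0]-T(508,478)]
    r['cS']=np.r_[proj('side',W([-.01,-.075,.14],sw))[0]-S(175,268),proj('side',W([-.01,.075,.14],sw))[0]-S(505,142)]
    r['kT']=np.r_[proj('top',W([-.021,0,.183],sw))[0]-T(310,278),proj('top',W([.021,0,.183],sw))[0]-T(402,190)]
    if det:
        for k in r: print(k,np.round(r[k],2))
    return np.concatenate([np.ravel(v) for v in r.values()])
if __name__=='__main__':
    o=least_squares(res,[.594,.127,-.2,-.6],loss='soft_l1'); print(o.x, np.degrees(o.x[2:])); res(o.x,1)
    # clip
    T2=lambda *c:f(c,338,207,12); S2=lambda *c:f(c,226,264,12)
    def rc(p,det=False):
        x,y,yaw,hw=p
        W=lambda l:np.array([x+np.cos(yaw)*l[0]-np.sin(yaw)*l[1],y+np.sin(yaw)*l[0]+np.cos(yaw)*l[1],l[2]])
        # local y left
        q=[('top',(-.059,-.0255*hw,.036),T2(312,95)),('top',(-.059,.0255*hw,.036),T2(472,155)),('top',(.047,0,.036),T2(283,450)),('top',(0,0,.036),T2(333,305)),
           ('side',(-.059,-.0255*hw,.036),S2(590,222)),('side',(-.059,.0255*hw,.036),S2(505,355)),('side',(.048,0,.036),S2(155,180)),('side',(.048,0,0),S2(155,285)),('side',(-.059,.0255*hw,0),S2(500,458)),('side',(-.059,-.0255*hw,0),S2(590,325))]
        rr=[proj(n,W(l))[0]-m for n,l,m in q]
        if det: print(np.round(rr,2))
        return np.ravel(rr)
    o=least_squares(rc,[.5,-.165,-2.8,1.],loss='soft_l1'); print(o.x,np.degrees(o.x[2])); rc(o.x,1)
E
python3 fit.py
```

```text
[ 0.5942751   0.12970115 -0.28804328 -0.60711367] [-16.5036645  -34.78505104]
rimT [-0.26  0.2  -0.41]
rimS [-1.21 -0.62]
plT [0.03 0.34]
bar [ 0.17 -0.36]
pip1 [ 0.29 -0.31]
pip2 [ 0.11 -0.05]
nose [-0.5   0.54]
cT [-0.39 -0.6  -0.07 -0.22]
cS [-1.19 -0.05 -0.85 -0.64]
kT [-0.69 -0.65  1.26 -1.45]
[ 0.4948192  -0.15839688 -3.53059928  1.01666591] -202.28843799953097
[[ 0.6  -0.93]
 [ 0.84 -1.13]
 [ 0.95 -0.86]
 [ 0.74 -0.96]
 [-0.78 -1.04]
 [-0.83 -1.05]
 [-0.53 -1.01]
 [ 0.22 -0.58]
 [-0.08 -0.21]
 [-0.56 -0.37]]
```

Candidates: the stand is the dark-grey foot at top (286,209), and the red look-alike at (152,270) is rejected. The clip is the steel one at top (366,232), and the purple one at (408,239) is rejected. The crops confirm both choices. The nose points at the middle pip, so the swivel is at -0.6, and the knob needs to turn +0.6 anticlockwise.

```bash
cat > go.py <<'E'
import sys; from h import *
from scipy.spatial.transform import Rotation as Ro
x,y,z,yaw=map(float,sys.argv[1:5])
o=bot.get_obs(); R=o['ee_rot']; p=o['tool_pos']
a=np.radians(yaw); Z=np.array([np.cos(a),np.sin(a),0]); X=np.array([0,0,-1.]); Rt=np.c_[X,np.cross(Z,X),Z]
print('turn',Ro.from_matrix(R.T@Rt).as_rotvec().round(4),'shift',(R.T@(np.array([x,y,z])-p)*1000).round(1),'t',o['time_s'])
E
python3 go.py .5943 .1297 .24 39.1
```

```text
turn [-1.8495e+00 -6.0000e-04 -1.3000e-03] shift [  -8.7  597.4 -485.5] t 0.1
```

```bash
python3 -m jog '[[-0.15,0,0,-9,48,-39,0.5],[-0.3,0,0,-9,96,-78,0.5],[-0.45,0,0,-9,144,-117,0.5],[-0.6,0,0,-9,180,-146,0.5],[-0.74,0,0,-9,215,-175,0.5],[-0.88,0,0,-9,250,-203,0.5],[-1.02,0,0,-9,285,-232,0.5],[-1.16,0,0,-9,320,-260,0.5],[-1.3,0,0,-9,355,-288,0.5],[-1.44,0,0,-9,390,-317,0.5]]'; python3 go.py .5943 .1297 .24 39.1
```

```text
time_s: 1.1
tool_pos: [0.4689, -0.1078, 0.2401]
ee_rot: [[0.0, -0.275, 0.961], [-0.0, 0.961, 0.275], [-1.0, -0.0, 0.0]]
force: [1.0, 0.0, 0.5]
gripper_width: 0.0429
turn [-4.038e-01  0.000e+00  2.000e-04] shift [1.000e-01 1.938e+02 1.859e+02] t 1.1
```

```bash
python3 -m jog '[[-0.07,0,0,0,33,31,0.5],[-0.14,0,0,0,66,63,0.5],[-0.21,0,0,0,99,94,0.5],[-0.28,0,0,0,132,126,0.5],[-0.35,0,0,0,164,158,0.5],[-0.40,0,0,0,194,186,0.5],[-0.40,0,0,0,194,186,0.5],[-0.40,0,0,0,194,186,0.5],[-0.40,0,0,0,194,186,0.5],[-0.40,0,0,0,194,186,0.5]]'; python3 - <<'E'
from h import *
o=bot.get_obs();P=o['tool_pos'];R=o['ee_rot']
for n in('top','side'):
    im=bot.get_image(n); cv2.imwrite(f'pics/{n}1.png',im)
    q=proj(n,[P,P-R[:,0]*.019+R[:,2]*.0215,P-R[:,0]*.019-R[:,2]*.0215, [.5943,.1297,.183],[.5943,.1297,.153]]); print(n,q.round(1))
    u,v=q[0]; v=v+10
    print(crop(im,u,v,80,64,10,f'pics/{n}1c.png'))
E
```

```text
time_s: 2.1
tool_pos: [0.595, 0.1261, 0.2405]
ee_rot: [[0.0, -0.622, 0.783], [-0.0, 0.783, 0.622], [-1.0, -0.0, 0.0]]
force: [-0.4, 0.4, 0.3]
gripper_width: 0.0424
top [[286.7 193.6]
 [282.2 187. ]
 [291.3 197.2]
 [285.5 198. ]
 [285.5 200. ]]
(246, 171)
side [[284.9 177.9]
 [289.9 171. ]
 [279.8 174.4]
 [284.8 192.6]
 [284.8 200.3]]
(244, 155)
```

View pics/top1c.png

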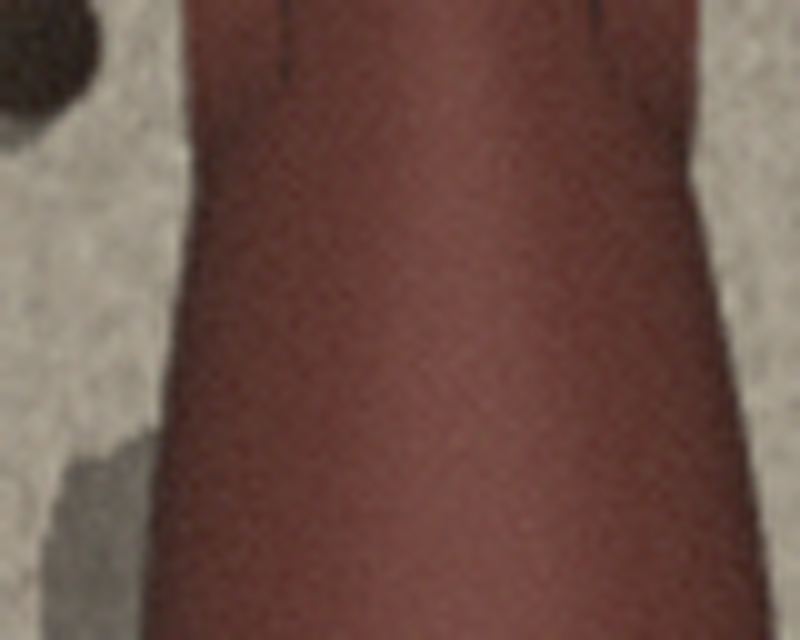

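View pics/side1c.png

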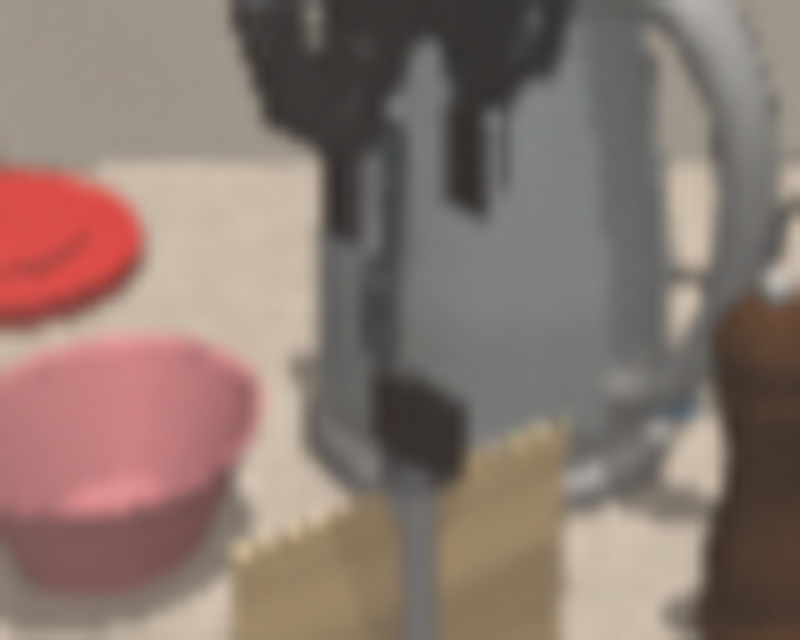

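Side view: the fingers' mid-line is at u≈284.6, where projection puts it, but the knob's centre is at u≈286.0. The knob is therefore about 4–5 mm further +x than the joint fit. I'll correct for that and descend.

```bash
python3 go.py .599 .1297 .159 39.1; python3 - <<'E'
from h import *
print(proj('side',[[.599,.1297,.168],[.599,.1297,.183]]), proj('side',[[.23568,-.5514,.2305]]))
E
```

```text
turn [-0.0109  0.0003  0.0004] shift [81.6  0.3  5.2] t 2.2
[[286.16133207 196.46754144]
 [286.15129383 192.6051297 ]] [[ 93.63444297 340.89661776]]
```

```bash
python3 -m jog '[[-0.01,0,0,10,0,5,0.5],[-0.01,0,0,30,0,5,0.5],[-0.01,0,0,50,0,5,0.5],[-0.01,0,0,65,0,5,0.5],[-0.01,0,0,75,0,5,0.5],[-0.01,0,0,81,0,5,0.5],[-0.01,0,0,81,0,5,0.35],[-0.01,0,0,81,0,5,0.27],[-0.01,0,0,81,0,5,0.27],[-0.01,0,0,81,0,5,0.27]]' 20; python3 - <<'E'
from h import *
for n in('top','side'):
    im=bot.get_image(n); cv2.imwrite(f'pics/{n}2.png',im)
    P=bot.get_obs()['tool_pos']; print(proj(n,P))
    if n=='side':print(crop(im,286,200,64,56,12,f'pics/{n}2c.png'))
E
```

```text
time_s: 3.2
tool_pos: [0.5996, 0.1303, 0.1601]
ee_rot: [[0.001, -0.631, 0.776], [-0.0, 0.776, 0.631], [-1.0, -0.001, 0.001]]
force: [-0.2, 0.2, -0.4]
gripper_width: 0.0232
[[285.24242956 198.05256654]]
[[286.26917834 198.50109487]]
(254, 172)
```

View pics/side2c.png

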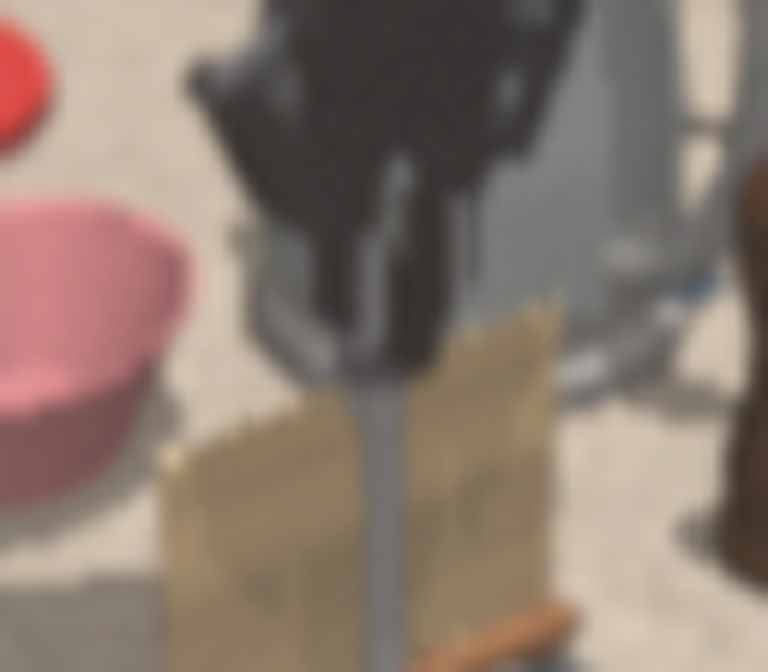

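View pics/top2.png

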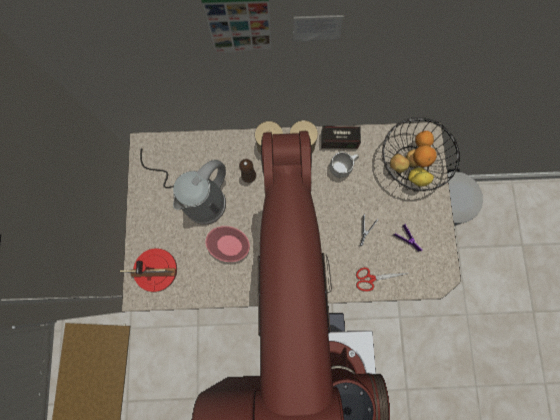

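```bash
python3 -m jog '[[0,0,0,0,0,0,0.25],[0,0,0,0,0,0,0.23],[0,0,0,0,0,0,0.22],[0,0,0,0,0,0,0.21],[0,0,0,0,0,0,0.2],[0,0,0,0,0,0,0.19],[0,0,0,0,0,0,0.19],[0,0,0,0,0,0,0.19],[0,0,0,0,0,0,0.19],[0,0,0,0,0,0,0.19]]' 20; python3 -c "
from workcell import bot;o=bot.get_obs();print(o['force'],o['torque'],o['gripper_width'],o['tool_pos'])"
```

```text
time_s: 4.3
tool_pos: [0.5986, 0.1298, 0.1593]
ee_rot: [[-0.001, -0.631, 0.776], [-0.001, 0.776, 0.631], [-1.0, -0.0, -0.002]]
force: [-4.0, -3.6, 2.2]
gripper_width: 0.0163
[-3.98108961 -3.60519435  2.24043025] [-0.62809675  0.85709769 -0.0535415 ] 0.016291855512779146 [0.59855971 0.1297973  0.15927991]
```

```bash
python3 -m jog '[[0,0,0,0,0,-1,0.19],[0,0,0,0,0,-2.2,0.19],[0,0,0,0,0,-2.2,0.19],[0,0,0,0,0,-2.2,0.18],[0,0,0,0,0,-2.2,0.17],[0,0,0,0,0,-2.2,0.16],[0,0,0,0,0,-2.2,0.155],[0,0,0,0,0,-2.2,0.155],[0,0,0,0,0,-2.2,0.155],[0,0,0,0,0,-2.2,0.155]]' 20; python3 -c "
from workcell import bot;o=bot.get_obs();print(o['force'],o['torque'],o['gripper_width'],o['tool_pos'])"
```

```text
time_s: 5.3
tool_pos: [0.5973, 0.1288, 0.1593]
ee_rot: [[-0.0, -0.631, 0.776], [-0.0, 0.776, 0.631], [-1.0, -0.0, -0.0]]
force: [-1.3, -1.1, 1.5]
gripper_width: 0.013
[-1.31848257 -1.08463286  1.48099547] [-0.2384647   0.32560843 -0.02136317] 0.012989068892606629 [0.59731727 0.12881399 0.15926089]
```

```bash
python3 -m jog '[[-0.03,0,0,0,0,-0.3,0.155],[-0.06,0,0,0,0,-0.5,0.155],[-0.09,0,0,0,0,-0.5,0.155],[-0.12,0,0,0,0,-0.5,0.155],[-0.15,0,0,0,0,-0.5,0.155],[-0.18,0,0,0,0,-0.5,0.155],[-0.2,0,0,0,0,-0.5,0.155],[-0.2,0,0,0,0,-0.5,0.155],[-0.2,0,0,0,0,-0.5,0.155],[-0.2,0,0,0,0,-0.5,0.155]]' 20; python3 -c "
from workcell import bot;o=bot.get_obs();print(o['force'],o['ee_rot'].T@o['force'],o['torque'],o['gripper_width'],o['tool_pos'])"
```

```text
time_s: 6.3
tool_pos: [0.5969, 0.1287, 0.1592]
ee_rot: [[-0.0, -0.773, 0.635], [0.0, 0.635, 0.773], [-1.0, 0.0, -0.0]]
force: [-4.5, 1.8, 1.1]
gripper_width: 0.0128
[-4.51005623  1.79142855  1.08234249] [-1.0807421   4.62198956 -1.48003301] [ 0.20373029  0.94038075 -0.13628913] 0.012760852969899861 [0.59686838 0.12870995 0.15924497]
```

```bash
python3 -m jog '[[-0.03,0,0,0,0.2,0,0.155],[-0.06,0,0,0,0.3,-0.1,0.155],[-0.09,0,0,0,0.4,-0.2,0.155],[-0.12,0,0,0,0.5,-0.2,0.155],[-0.15,0,0,0,0.5,-0.2,0.155],[-0.18,0,0,0,0.5,-0.2,0.155],[-0.2,0,0,0,0.5,-0.2,0.155],[-0.2,0,0,0,0.5,-0.2,0.155],[-0.2,0,0,0,0.5,-0.2,0.155],[-0.2,0,0,0,0.5,-0.2,0.155]]' 20; python3 -c "
from workcell import bot;o=bot.get_obs();print(o['force'],o['ee_rot'].T@o['force'],o['torque'],o['gripper_width'],o['tool_pos'])"
```

```text
time_s: 7.3
tool_pos: [0.5968, 0.129, 0.1594]
ee_rot: [[0.001, -0.883, 0.469], [0.0, 0.469, 0.883], [-1.0, -0.0, 0.001]]
force: [1.6, 4.1, -1.9]
gripper_width: 0.0132
[ 1.56747145  4.05880797 -1.91874825] [1.92126111 0.51852977 4.31883854] [ 0.68654321 -0.32694717  0.19146843] 0.013186556802106843 [0.59680112 0.12896166 0.15936796]
```

```bash
python3 -m jog '[[-0.03,0,0,0,0,0.2,0.155],[-0.06,0,0,0,0,0.4,0.155],[-0.09,0,0,0,0,0.5,0.155],[-0.12,0,0,0,0,0.6,0.155],[-0.15,0,0,0,0,0.6,0.155],[-0.18,0,0,0,0,0.6,0.155],[-0.2,0,0,0,0,0.6,0.155],[-0.2,0,0,0,0,0.6,0.155],[-0.2,0,0,0,0,0.6,0.155],[-0.2,0,0,0,0,0.6,0.155]]' 20; python3 -c "
from workcell import bot;o=bot.get_obs();print(o['force'],o['ee_rot'].T@o['force'],o['torque'],o['gripper_width'],o['tool_pos'])"
```

```text
time_s: 8.3
tool_pos: [0.5967, 0.1292, 0.1592]
ee_rot: [[-0.0, -0.959, 0.284], [-0.0, 0.284, 0.959], [-1.0, 0.0, -0.0]]
force: [-0.8, 0.1, 0.9]
gripper_width: 0.0132
[-0.78353179  0.0837029   0.89074459] [-0.89061886  0.77511221 -0.1426649 ] [ 0.00588711 -0.01894563  0.05688516] 0.013227531006738708 [0.59672863 0.12916731 0.15921342]
```

```bash
python3 -m jog '[[0,0,0,0,0,0,0.25],[0,0,0,0,0,0,0.4],[0,0,0,0,0,0,0.5],[0,0,0,-10,0,0,0.5],[0,0,0,-40,0,0,0.5],[0,0,0,-80,0,0,0.5],[0,0,0,-120,0,0,0.6],[0,0,0,-120,0,0,0.8],[0,0,0,-120,0,0,0.85],[0,0,0,-120,0,0,0.85]]'; python3 - <<'E'
import numpy as np
# clip grip pose
x,y,yaw=.4948,-.1584,np.radians(157.7)
d=np.array([np.cos(yaw),np.sin(yaw)]); print((np.array([x,y])-.045*d).round(4))
E
python3 go.py .5364 -.1755 .2 67.7
```

```text
time_s: 9.3
tool_pos: [0.5965, 0.1292, 0.2785]
ee_rot: [[-0.001, -0.959, 0.284], [-0.0, 0.284, 0.959], [-1.0, 0.001, -0.0]]
force: [0.0, -0.7, 0.1]
gripper_width: 0.0725
[ 0.5364 -0.1755]
turn [ 0.1014 -0.0005 -0.001 ] shift [  78.6  -28.9 -309.2] t 9.3
```

```bash
python3 -m jog '[[0.01,0,0,0,-3,-40,0.85],[0.02,0,0,0,-6,-80,0.85],[0.04,0,0,0,-10,-120,0.85],[0.06,0,0,0,-15,-160,0.85],[0.08,0,0,10,-20,-205,0.85],[0.1,0,0,30,-26,-250,0.85],[0.1,0,0,60,-29,-290,0.85],[0.1,0,0,78,-29,-309,0.85],[0.1,0,0,78,-29,-309,0.85],[0.1,0,0,78,-29,-309,0.85]]'; python3 - <<'E'
from h import *
P=bot.get_obs()['tool_pos']
for n in('top','side'):
    im=bot.get_image(n); cv2.imwrite(f'pics/{n}3.png',im); print(proj(n,P))
    if n=='side':print(crop(im,262,270,80,72,10,f'pics/{n}3c.png'))
    print(crop(im,*( (288,208) if n=='top' else (286,215)),64,56,12,f'pics/{n}3s.png'))
E
```

```text
time_s: 10.3
tool_pos: [0.5362, -0.1748, 0.2004]
ee_rot: [[-0.002, -0.925, 0.379], [0.001, 0.379, 0.925], [-1.0, 0.002, 0.001]]
force: [-0.7, -0.0, 0.6]
gripper_width: 0.0728
[[380.39565383 210.66395839]]
(256, 180)
[[264.30053432 238.56690469]]
(222, 234)
(254, 187)
```

View pics/top3.png

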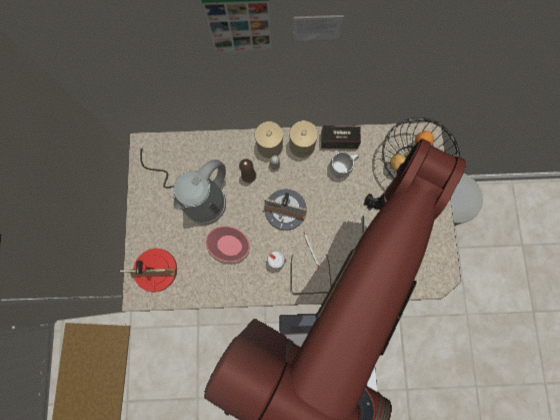

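View pics/side3c.png

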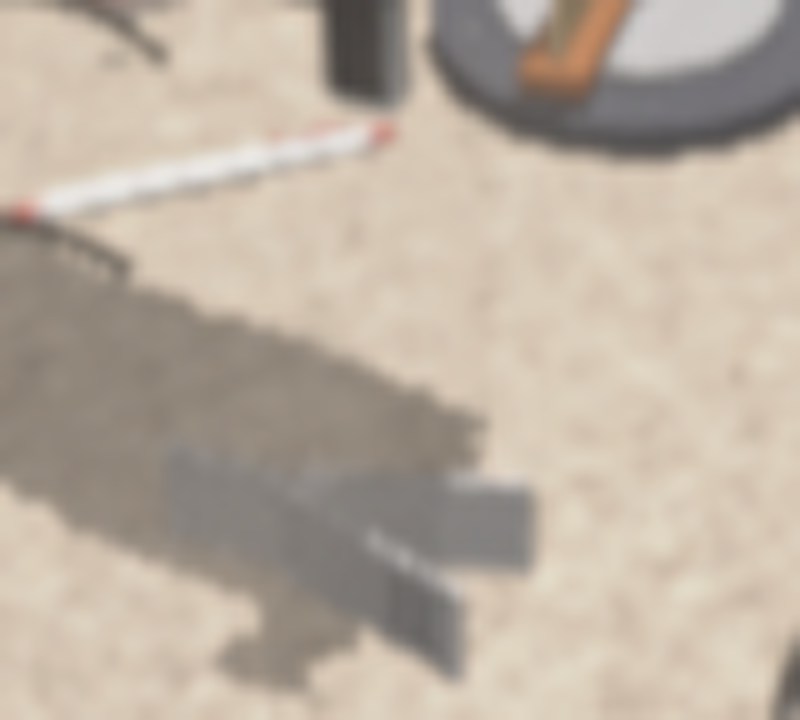

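View pics/top3s.png

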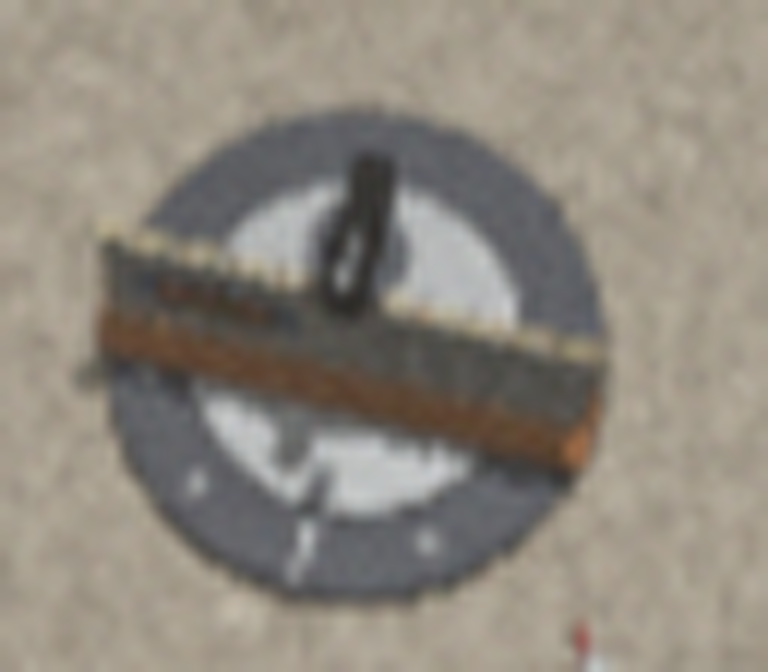

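View pics/side3s.png

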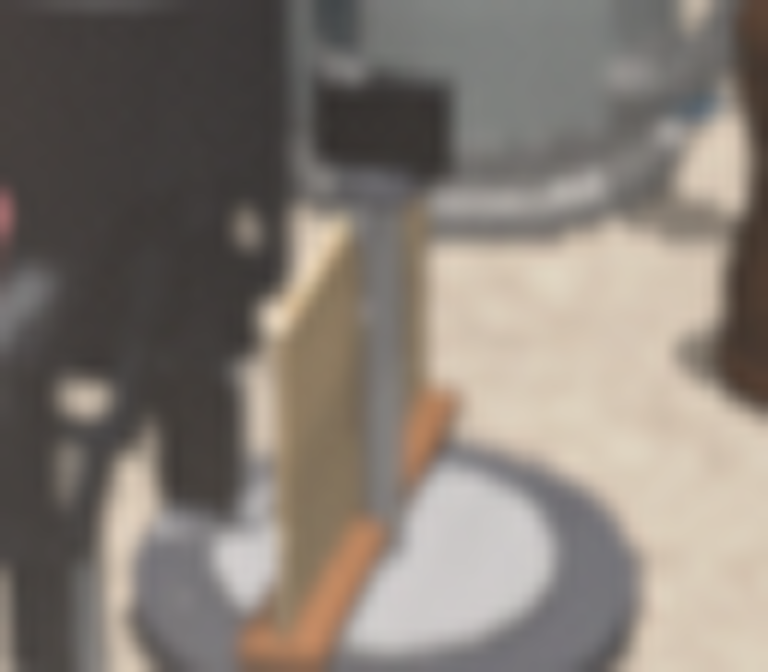

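```bash
python3 - <<'E'
from h import *
im=cv2.imread('pics/side3.png'); print(crop(im,264,232,80,60,10,'pics/side3g.png'))
from workcell import bot
o=bot.get_obs();P=o['tool_pos'];R=o['ee_rot']
for s in(1,-1):
  for k in (.0364,.0364+.0145): print(s,k,proj('side',[P+R[:,2]*s*k-R[:,0]*.01])[0].round(1))
E
cat > fit2.py <<'E'
import fit; from fit import *
r=lambda p: None
res([.5965,.1292,-.288,-.6],1)
E
python3 fit2.py
```

```text
(224, 202)
1 0.0364 [270.  228.2]
1 0.0509 [272.  225.6]
-1 0.0364 [258.9 242.1]
-1 0.0509 [256.5 245. ]
rimT [-0.14  0.31 -0.99]
rimS [-0.6 -0. ]
plT [0.15 0.45]
bar [ 0.28 -0.96]
pip1 [ 0.41 -0.91]
pip2 [ 0.22 -0.64]
nose [-0.32  0.01]
cT [-0.37 -1.11  0.18 -0.97]
cS [-0.47  0.08 -0.34 -0.63]
kT [-0.53 -1.28  1.35 -2.14]
```

View pics/side3g.png

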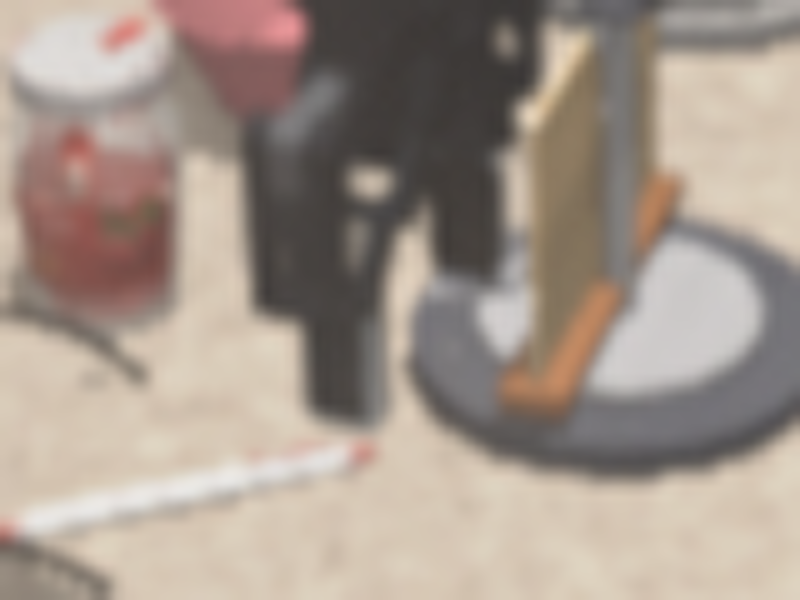

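```bash
python3 - <<'E'
from fit import *
T2=lambda *c:f(c,338,207,12); S2=lambda *c:f(c,226,264,12)
B={'top':np.array([.25,-.95]),'side':np.array([-.2,-.3])}
def rc(p,det=False):
    x,y,yaw,hw=p
    W=lambda l:np.array([x+np.cos(yaw)*l[0]-np.sin(yaw)*l[1],y+np.sin(yaw)*l[0]+np.cos(yaw)*l[1],l[2]])
    q=[('top',(-.059,-.0255*hw,.036),T2(312,95)),('top',(-.059,.0255*hw,.036),T2(472,155)),('top',(.047,0,.036),T2(283,450)),('top',(0,0,.036),T2(333,305)),
       ('side',(-.059,-.0255*hw,.036),S2(590,222)),('side',(-.059,.0255*hw,.036),S2(505,355)),('side',(.048,0,.036),S2(155,180)),('side',(.048,0,0),S2(155,285)),('side',(-.059,.0255*hw,0),S2(500,458)),('side',(-.059,-.0255*hw,0),S2(590,325))]
    rr=[proj(n,W(l))[0]-m-B[n] for n,l,m in q]
    if det: print(np.round(rr,2))
    return np.ravel(rr)
o=least_squares(rc,[.5,-.165,-3.5,1.]); print(o.x,np.degrees(o.x[2])); rc(o.x,1)
d=np.array([np.cos(o.x[2]),np.sin(o.x[2])]); print(o.x[:2]-.045*d)
E
python3 go.py .537 -.175 .1 67.7
```

```text
[ 0.4953259  -0.15834319 -3.53167056  1.01535447] -202.3498174769918
[[ 0.35 -0.11]
 [ 0.57 -0.31]
 [ 0.66 -0.06]
 [ 0.46 -0.15]
 [-0.41 -0.73]
 [-0.47 -0.76]
 [-0.15 -0.73]
 [ 0.59 -0.3 ]
 [ 0.28  0.08]
 [-0.2  -0.06]]
[ 0.53694548 -0.17545491]
turn [0.0024 0.0001 0.0007] shift [102.    0.2  -0.7] t 10.4
```

```bash
python3 -m jog '[[0,0,0,30,0,0,1],[0,0,0,70,0,0,1],[0,0,0,105,0,0,1],[0,0,0,135,0,0,1],[0,0,0,160,0,0,1],[0,0,0,178,0,0,1],[0,0,0,188,0,0,1],[0,0,0,194,0,0,1],[0,0,0,194,0,0,1],[0,0,0,194,0,0,1]]'; python3 - <<'E'
from h import *
P=bot.get_obs()['tool_pos']; im=bot.get_image('side'); cv2.imwrite('pics/side4.png',im); print(crop(im,262,280,80,64,10,'pics/side4c.png'))
E
```

```text
time_s: 11.4
tool_pos: [0.5377, -0.1755, 0.0085]
ee_rot: [[0.001, -0.926, 0.378], [-0.001, 0.378, 0.926], [-1.0, -0.002, -0.0]]
force: [0.0, 0.1, -0.6]
gripper_width: 0.0855
(222, 248)
```

View pics/side4c.png

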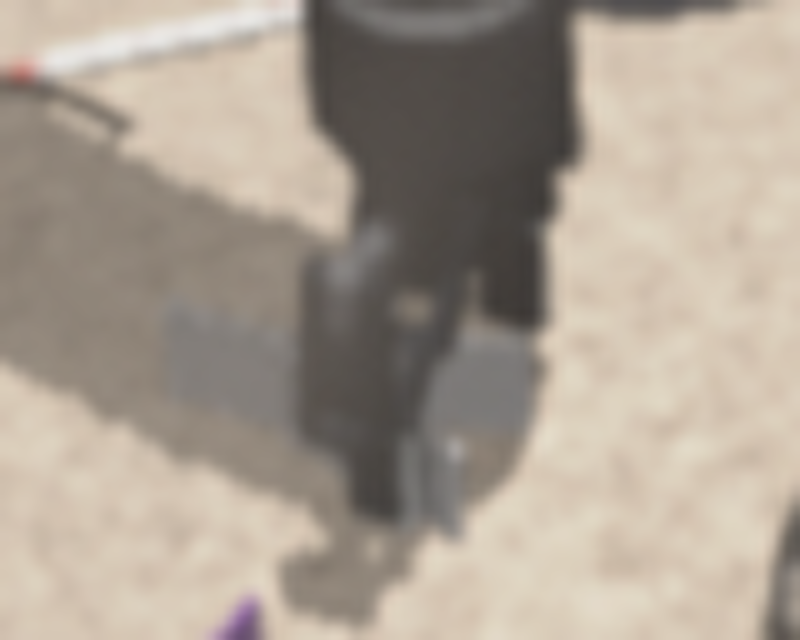

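```bash
python3 -m jog '[[0,0,0,3,0,0,0.8],[0,0,0,3,0,0,0.65],[0,0,0,3,0,0,0.55],[0,0,0,3,0,0,0.45],[0,0,0,3,0,0,0.35],[0,0,0,3,0,0,0.25],[0,0,0,3,0,0,0.15],[0,0,0,3,0,0,0.1],[0,0,0,3,0,0,0.1],[0,0,0,3,0,0,0.1]]' 35; python3 - <<'E'
from h import *
P=bot.get_obs()['tool_pos']; im=bot.get_image('side'); cv2.imwrite('pics/side5.png',im); print(crop(im,262,280,80,64,10,'pics/side5c.png'))
E
```

```text
time_s: 12.45
tool_pos: [0.5385, -0.1762, 0.0066]
ee_rot: [[0.003, -0.926, 0.378], [-0.002, 0.378, 0.926], [-1.0, -0.004, -0.001]]
force: [-1.1, 0.8, 12.0]
gripper_width: 0.0129
(222, 248)
```

View pics/side5c.png

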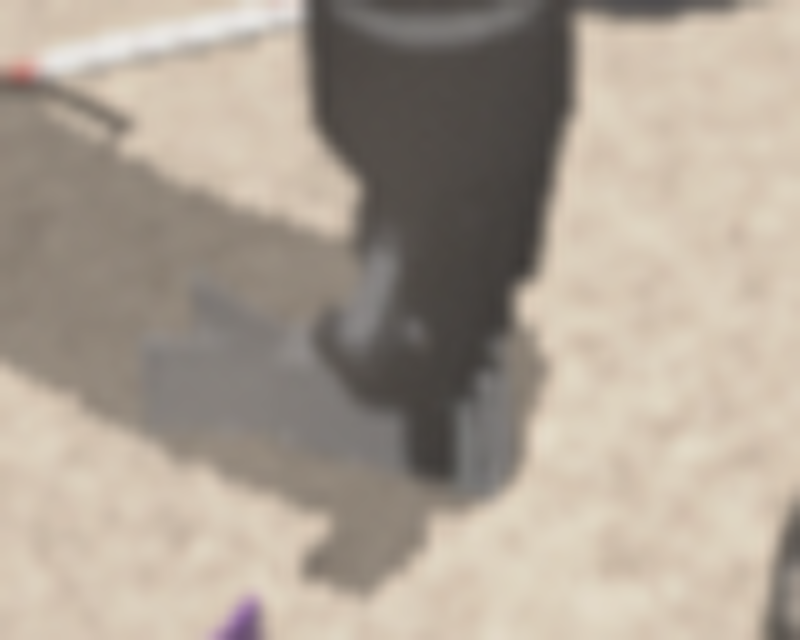

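```bash
python3 - <<'E'
from fit import *
S3=lambda *c:f(c,254,187,12)
a=ray('top',*(T(100,235)+[.25,-.95]),.14);b=ray('top',*(T(606,352)+[.25,-.95]),.14)
print(a,b,np.linalg.norm(a-b),np.degrees(np.arctan2(*(a-b)[[1,0]])))
yaw=np.radians(-16.5);c,s=np.cos(yaw),np.sin(yaw);R=np.array([[c,-s],[s,c]])
e=np.array([.5965,.1292])+R@[-.01,-.075];print('edge',e)
print('proj edge top corner side',proj('side',[[*e,.14],[*e,.11],[*e,.035]]), 'meas',S3(278,322),S3(283,630),'top',proj('top',[*e,.14]),T(606,352))
d=R@[0,1]
for ov in(.015,): g=e-d*(.045+.046-ov);print('grip',g,'pre',g-.06*d)
E
python3 go.py .527 -.07 .1006 -16.5
```

```text
[0.6064803  0.20194725 0.14      ] [0.56698543 0.0600446  0.14      ] 0.14729632524075714 74.44685255750665
edge [0.56561065 0.06012867]
proj edge top corner side [[276.37694623 213.77757366]
 [276.5079228  221.45107789]
 [276.82277396 239.89721411]] meas [276.70833333 213.375     ] [277.125      239.04166667] top [[306.28748538 208.32265074]] [306.04166667 208.875     ]
grip [ 0.54402549 -0.01274163] pre [ 0.52698456 -0.07027081]
turn [1.4709 0.0024 0.0035] shift [-94.2  50.5  93.9] t 12.5
```

```bash
python3 -m jog '[[0,0,0,-10,0,0,0.1],[0,0,0,-30,0,0,0.1],[0.1,0,0,-60,5,10,0.1],[0.22,0,0,-80,15,25,0.1],[0.34,0,0,-94,25,42,0.1],[0.46,0,0,-94,35,60,0.1],[0.58,0,0,-94,43,77,0.1],[0.7,0,0,-94,50,90,0.1],[0.82,0,0,-94,50,94,0.1],[0.92,0,0,-94,50,94,0.1]]' 35; python3 go.py .527 -.07 .1006 -16
```

```text
time_s: 13.5
tool_pos: [0.526, -0.0685, 0.0986]
ee_rot: [[-0.0, -0.256, 0.967], [0.0, 0.967, 0.256], [-1.0, 0.0, -0.0]]
force: [0.6, -0.2, -0.9]
gripper_width: 0.0125
turn [ 5.385e-01 -2.000e-04 -1.000e-04] shift [-2.  -1.7  0.6] t 13.5
```

```bash
python3 -m jog '[[0.1,0,0,-2,-1.7,0.6,0.1],[0.2,0,0,-2,-1.7,0.6,0.1],[0.3,0,0,-2,-1.7,0.6,0.1],[0.4,0,0,-2,-1.7,0.6,0.1],[0.5,0,0,-2,-1.7,0.6,0.1],[0.538,0,0,-2,-1.7,0.6,0.1],[0.538,0,0,-2,-1.7,0.6,0.1],[0.538,0,0,-2,-1.7,0.6,0.1],[0.538,0,0,-2,-1.7,0.6,0.1],[0.538,0,0,-2,-1.7,0.6,0.1]]' 35; python3 - <<'E'
from h import *
P=bot.get_obs()['tool_pos']; im=bot.get_image('side'); cv2.imwrite('pics/side6.png',im); print(crop(im,272,220,80,64,10,'pics/side6c.png'))
im=bot.get_image('top'); cv2.imwrite('pics/top6.png',im); print(crop(im,315,222,80,64,10,'pics/top6c.png'))
print(proj('side',P),proj('top',P))
E
```

```text
time_s: 14.5
tool_pos: [0.5271, -0.0708, 0.1003]
ee_rot: [[-0.0, 0.271, 0.963], [-0.0, 0.963, -0.271], [-1.0, -0.0, -0.0]]
force: [-0.4, 0.8, -0.9]
gripper_width: 0.0127
(232, 188)
(275, 190)
[[263.62974685 246.5000781 ]] [[343.87933375 220.03887487]]
```

View pics/side6c.png

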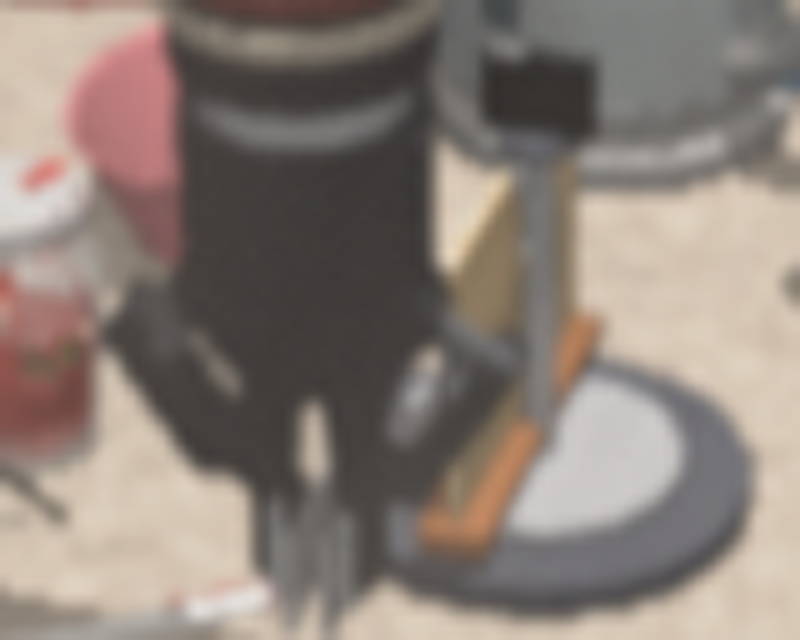

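View pics/top6c.png

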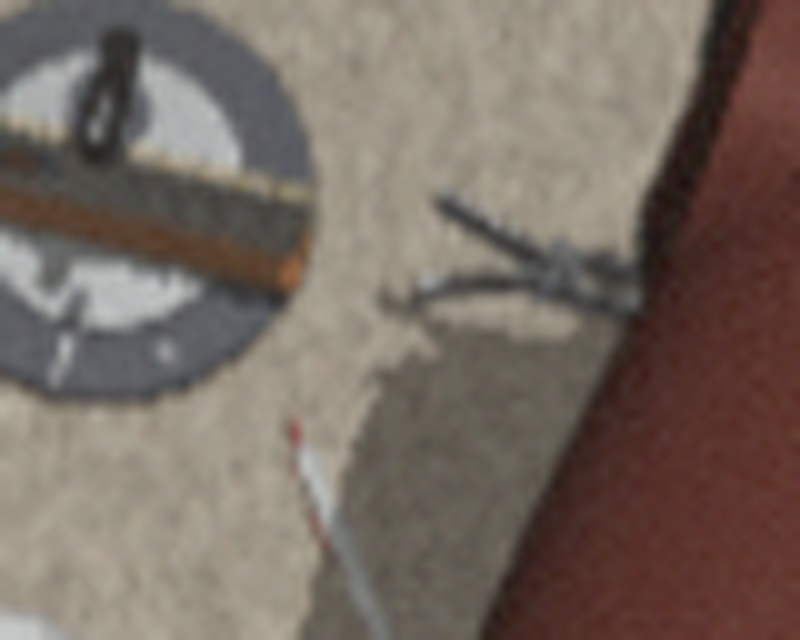

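```bash
python3 - <<'E'
from fit import *
T6=lambda *c:f(c,275,190,10)
for z in(.1297,):
  L=[ray('top',*(T6(*c)+[.25,-.95]),z) for c in((443,200),(420,287),(560,265))]
  m=(L[0]+L[1])/2; v=m-L[2]; print(np.round(L,4),'mouth',m.round(4),'len',np.linalg.norm(v),'yaw',np.degrees(np.arctan2(v[1],v[0])),'gap',np.linalg.norm(L[0]-L[1]))
im=cv2.imread('pics/side6.png'); print(crop(im,264,248,48,40,16,'pics/side6d.png'))
P=bot.get_obs()['tool_pos']; d=np.array([np.cos(np.radians(74)),np.sin(np.radians(74))])
g=P[:2]-.014*d; print('handle ends',[proj('side',[*g,z])[0].round(1) for z in(.0937,.1297)])
E
```

```text
[[ 0.565   0.0157  0.1297]
 [ 0.5352  0.0253  0.1297]
 [ 0.5409 -0.0228  0.1297]] mouth [0.5501 0.0205 0.1297] len 0.04425997370437026 yaw 78.02085241125354 gap 0.03135024462406548
(240, 228)
handle ends [array([262.3, 250.8]), array([261.9, 241.1])]
```

View pics/side6d.png

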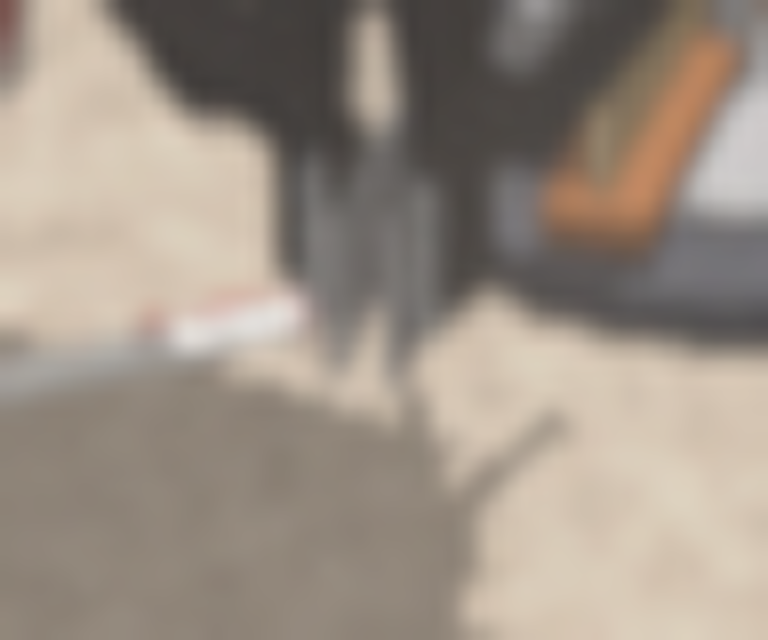

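Top view: the clip is gripped and gaping, with lips at crop (443,200) and (420,287) and a gap of about 28–31 mm. The card edge is to its left. I'll advance to just short of the edge and check again.

```bash
python3 -m jog '[[0,0,0,0,3,0.5,0.1],[0,0,0,0,8,1,0.1],[0,0,0,0,14,2,0.1],[0,0,0,0,20,2.5,0.1],[0,0,0,0,26,2.5,0.1],[0,0,0,0,31,2.5,0.1],[0,0,0,0,34,2.5,0.1],[0,0,0,0,35,2.5,0.1],[0,0,0,0,35,2.5,0.1],[0,0,0,0,35,2.5,0.1]]' 35; python3 - <<'E'
from h import *
im=bot.get_image('side'); cv2.imwrite('pics/side7.png',im); print(crop(im,272,222,64,56,12,'pics/side7c.png'))
im=bot.get_image('top'); cv2.imwrite('pics/top7.png',im); print(crop(im,312,212,48,40,16,'pics/top7c.png'))
E
```

```text
time_s: 15.6
tool_pos: [0.5391, -0.038, 0.1003]
ee_rot: [[0.0, 0.272, 0.962], [-0.0, 0.962, -0.272], [-1.0, -0.0, 0.0]]
force: [0.2, -0.8, -0.6]
gripper_width: 0.0132
(240, 194)
(288, 192)
```

View pics/side7c.png

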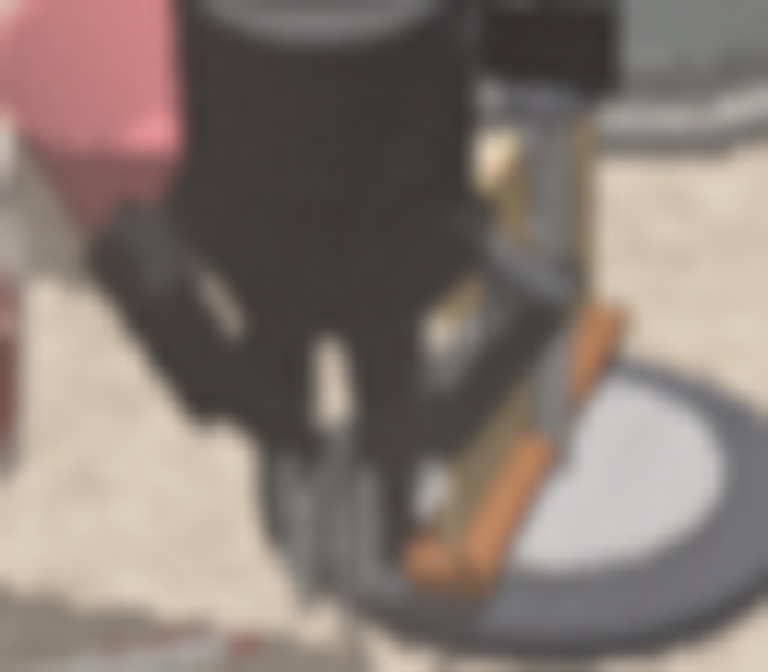

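View pics/top7c.png

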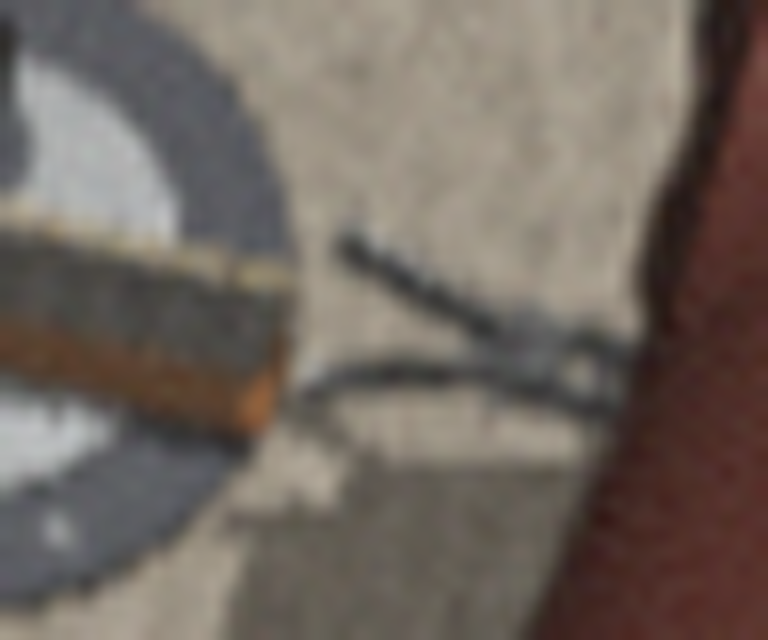

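```bash
python3 -m jog '[[0.02,0,0,0,0,-1,0.1],[0.05,0,0,0,0,-2,0.1],[0.05,0,0,0,3,-2,0.1],[0.05,0,0,0,6,-2,0.1],[0.05,0,0,0,9,-2,0.1],[0.05,0,0,0,12,-2,0.1],[0.05,0,0,0,15,-2,0.1],[0.05,0,0,0,15,-2,0.1],[0.05,0,0,0,15,-2,0.1],[0.05,0,0,0,15,-2,0.1]]' 35; python3 - <<'E'
from h import *
im=bot.get_image('side'); cv2.imwrite('pics/side8.png',im); print(crop(im,272,222,64,56,12,'pics/side8c.png'))
im=bot.get_image('top'); cv2.imwrite('pics/top8.png',im); print(crop(im,308,212,40,36,20,'pics/top8c.png'))
E
```

```text
time_s: 16.7
tool_pos: [0.5412, -0.0229, 0.1003]
ee_rot: [[-0.0, 0.319, 0.948], [-0.0, 0.948, -0.319], [-1.0, -0.0, 0.0]]
force: [0.9, 0.2, -1.7]
gripper_width: 0.0123
(240, 194)
(288, 194)
```

View pics/top8c.png

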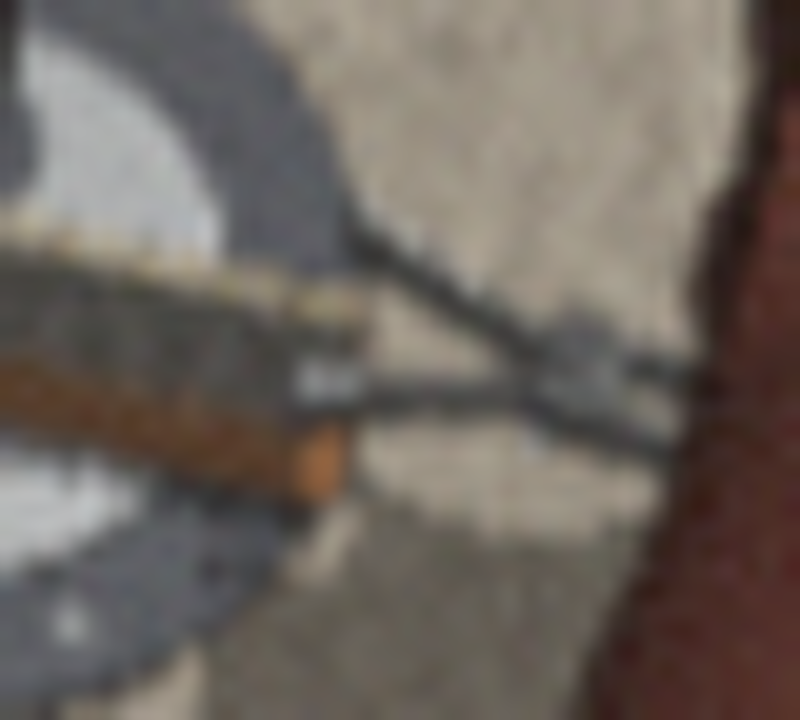

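```bash
python3 -m jog '[[0,0,0,0,0,-1,0.1],[0,0,0,0,2,-1.6,0.1],[0,0,0,0,4,-1.7,0.1],[0,0,0,0,6,-1.8,0.1],[0,0,0,0,8,-1.9,0.1],[0,0,0,0,8,-1.9,0.1],[0,0,0,0,8,-1.9,0.1],[0,0,0,0,8,-1.9,0.1],[0,0,0,0,8,-1.9,0.1],[0,0,0,0,8,-1.9,0.1]]' 35; python3 - <<'E'
from h import *
im=bot.get_image('side'); cv2.imwrite('pics/side9.png',im); print(crop(im,272,218,64,56,12,'pics/side9c.png'))
im=bot.get_image('top'); cv2.imwrite('pics/top9.png',im); print(crop(im,308,212,40,36,20,'pics/top9c.png'))
E
```

```text
time_s: 17.8
tool_pos: [0.542, -0.0147, 0.1003]
ee_rot: [[0.0, 0.319, 0.948], [-0.0, 0.948, -0.319], [-1.0, -0.0, 0.0]]
force: [0.2, -0.6, -1.0]
gripper_width: 0.0125
(240, 190)
(288, 194)
```

View pics/top9c.png

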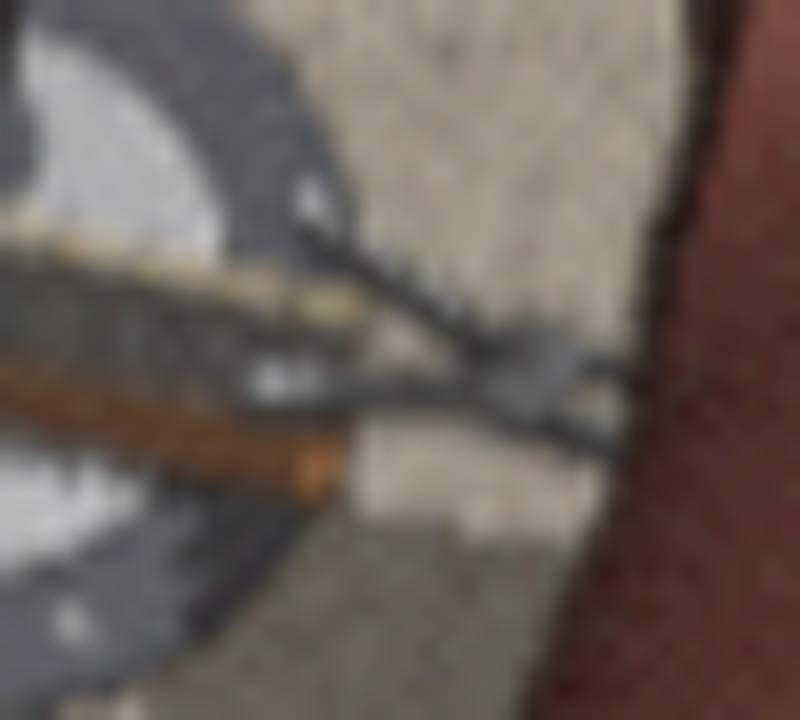

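View pics/side9c.png

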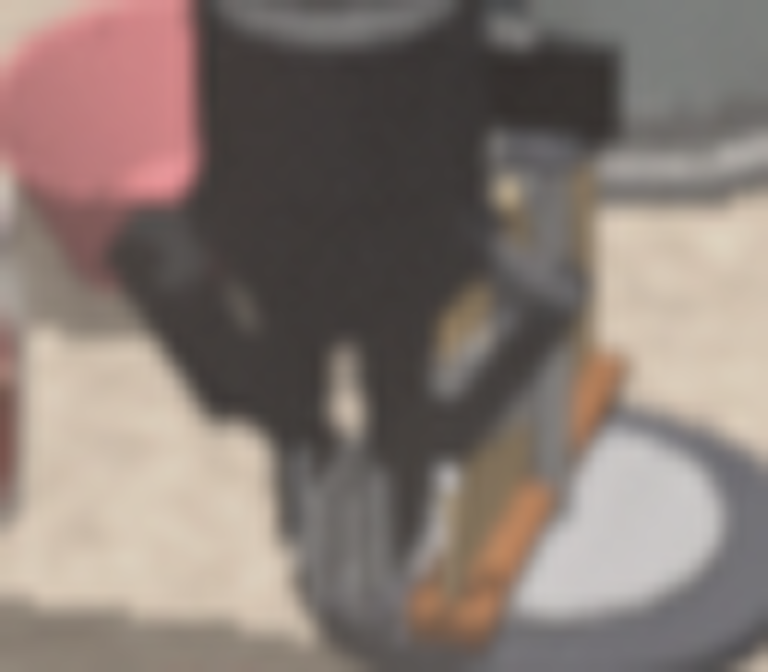

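View pics/top9.png

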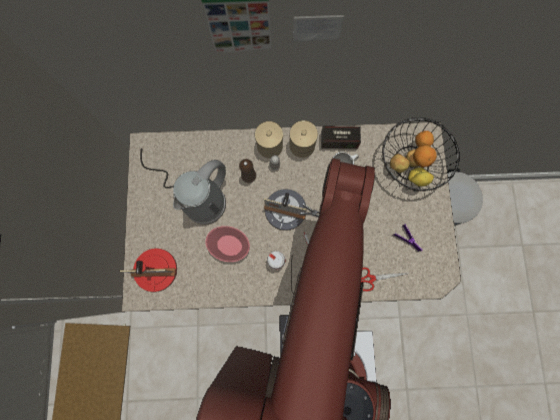

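```bash
python3 - <<'E'
from workcell import bot
o=bot.get_obs(); print(o['force'],o['gripper_width'],o['time_s'],abs(o['qvel']).max()); print(bot.close_job())
E
```

```text
[-0.51907187 -0.82622611 -1.0445918 ] 0.012579895600980053 17.9 0.04828493939678603
the job is handed in; nothing more can be done
None
```

I turned the stand by its knob from the -0.6 stop to the long mark. Then I took the steel clip by its handles, squeezed it open and held it around the card's right-hand edge. I handed the job in at 17.9 s with the clip held there.

**Stand:** After I let go of the knob, the top view showed the index nose at the long bar, and the foot showed no visible shift from its first position. The knob was gripped lightly, with side forces of about 5 N or less at each check.

**Clip:** The last top view showed the lips about 14 mm past the edge, with roughly 7–8 mm clear on each side of the card there. The clip's height worked out at about 94–130 mm, all within the upper half of the card. The wrist force at the end was about 1.4 N, no more than sensor noise, so nothing pointed to contact with the card.

**Bystanders:** The jar, salt and pepper were in their first places. The mug was partly hidden behind the arm in the last picture, but nothing came near it.

**Disagreements:**
- The two cameras differed by a few millimetres, so I placed the swivel axis by touch.
- The clip's direction seemed 3–5° off the gripper's before I corrected it, and about 2° off the card afterwards.
- The gripper read about 12.5 mm where the handles should be 15 mm outside; in the pictures the clip looked fully open.

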